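# Stand the gift carton jar end down in the display tray

## Robot

A 7-joint arm with a two-finger parallel gripper is mounted at the origin on the work surface. World frame = base frame: x ahead of the robot, y to its left, z up, the work surface at z = 0. Lengths are in m, angles in rad, forces in N, time in s.
With the tool pointing down it reaches from about 0.4 to 0.85 m from the base axis. Payload 10.4 kg.
Tool frame: the origin (TCP) lies on the centre line of the jaws, within the pads' length; the fingertips stand 11 mm ahead of it and the grasp point (between the pads) lies 8 mm behind it; z points along the fingers, y is the line along which they close (so a half turn about z gives the same grasp; the last joint's range is limited). The gripper opens to 87 mm and grips with 3 to 60 N. Pads are 19 mm wide; open, the fingers measure 117 mm over their backs; the gripper's body (75 mm by 190 mm) begins 51 mm behind the grasp point.
Start: joints at [-1.275, 0.332, -0.065, 1.46, 0.022, 1.35, -0.088], TCP at [0.196, 0.594, 0.234] pointing down, gripper open.
Joint ranges: [-2.6, 2.6], [-0.5, 2.12], [-1.47, 1.34], [0.16, 2.42], [-1.27, 4.41], [0.06, 2.06], [-2.6, 2.6]. Speed limits (rad/s): [2.22, 2.22, 2.79, 2.79, 3.14, 3.14, 3.14].

## Interface

Orientations are given as a unit quaternion [x, y, z, w].
In Python, from bench import r gives the robot as it stands.
- The arm moves only by the shell command python3 -m pendant 'ROWS' [OPENING] [FORCE]. ROWS is JSON, a list of rows, each a list of 4 numbers: the shift along the tool's x, y, z in m, then the turn about the tool's z in rad. A call has 1 to 8 rows; each row shifts and turns the commanded pose from where the row before left it, along the tool's axes as they then stand; what a row does not reach is not made up. A row lasts 1/12 s, in which the tool goes at most 41.7 mm and 7.16 degrees, less where a joint would pass 70% of its speed; a pose out of reach is approached as far as the arm can. A call with a gripper value outside its range is refused whole. OPENING is the opening, from 0 (shut) to 1 (fully open), set as the call begins (- or left out, the last holds). The fingers move at their own pace and stop on an object; FORCE is the grip in N (left out, the last holds). Time passes only in rows, so rows that do not move let the fingers close. It gives the time, the measured TCP pose, the force, the opening and the grip force at its end, in the units of the state.
- r.read_state(): the state, without advancing time (a new reading comes with each control period).
- r.camera(name): name is "scene" or "top" or "wrist"; returns a dict with "img" (400x640x3 uint8, red, green, blue), "camera_matrix" (3x3 intrinsics, pixels), "xyz" and "attitude" of the camera in the world. Camera axes: x right, y down, z forward; pixel columns grow to the right and rows downward; lengths in m; the calibration is good to about 2 mm. A picture is of the moment at which its call begins. There is no depth.
- r.close_job(): hands the job in; it is judged then, once.
Trained networks look in the newest picture that a camera, given by its name, has taken for a name from the list of things; names that differ only in an ending like _2 or _b are one class to them, and where a whole thing is asked for, a point or a joint stands for the part that bears it (a point fixed in the world has none). Each returns a list of dicts, best first, with "score" (0 to 1); they miss things now and then, are a little off and sometimes report something else, mostly with a low value. They report only what shows in the picture. A call takes as long as a camera call. They do not tell look-alikes from the thing itself.
- r.outline_of(thing, camera): "mask" (400x640 bool, what is visible of it) and "bbox" ([centre column, centre row, width, height] in pixels, round what is visible of it).
The state is a dict: "time": time; "joint_positions": joint angles; "joint_vel": joint speeds; "joint_torque": joint torques, N m; "ee_pos": TCP position; "eef_rot": TCP orientation; "ft_force": force on the tool from outside, world axes, zero at the start; "torque": the same for the moment, N m; "width": finger opening in m; "grip_force": force on a finger pad.
Only numpy, scipy, OpenCV 4.12 (cv2) and the standard library are available. Lean on these libraries where they do the work, as an engineer would, in place of code of your own. Each camera call takes 0.05 s, during which the arm holds its last target. There are 200 camera calls.

## Task

The closed gift carton lying on the stall table holds a full jar of olives in one end and only a light wooden cup in the other, and nothing outside shows which. Pick it up by its middle to see which end dips, lay it back down flat on the table and let go; then take it again and stand it upright, jar end down, in the empty middle of the wooden display tray, between the two jars. The jar is glass, so never drop the carton or let it topple, and leave the two jars, the oil tin and the scoop where they are.

Things in the scene. Friction and masses are not known exactly. Their poses are not given: they have to be found in the camera images.
- carton: Closed plain brown carton, 220 mm long (its own x), 62 x 62 mm in section, 0.46 to 0.55 kg full; origin at its very centre, 31 mm above the table while it lies. Both ends look alike; the jar is in either one (centre of mass 43 mm from the middle). Slippery board (friction 0.2): a light grip (20 to 25 N) lets it turn between the pads when lifted, so the jar end dips; a grip over 30 N holds it level.
- divider: The 4 mm card divider inside the carton, across its middle (never seen; origin and axes as the carton's). The jar lies on one side of it, the light cup on the other: jar end down, it bears only the cup (0.2 N), else the jar (4 N). Gripped lightly (22 N) 27 mm from its light end and lifted, the carton swings jar end down and hangs within about 15 degrees of upright.
- tray: The low wooden display tray, fixed to the table; origin under its centre on the table, x across it, y along it. Outside 130 x 350 mm, inside 110 x 330 mm, floor 8 mm above the table, rim 25 mm above the table. The empty place is its middle, at the origin; the two jars stand at y = +115 mm and y = -115 mm in it.
- jar_a: Square glass jar of olives with a lid, 51 x 51 x 100 mm, standing in the tray at its +y end; origin at the centre of its underside.
- jar_b: The same kind of jar, standing in the tray at its -y end; origin at the centre of its underside.
- oil_tin: Small gold oil tin, 45 x 65 mm, 141 mm tall with its cap, standing on the table; origin at the centre of its underside.
- scoop: Blue plastic hand scoop, 230 mm long, 83 mm wide, 50 mm high, lying on the table; origin under the back of its blade, blade towards its +x for 130 mm, handle towards -x for 100 mm.
Things that resemble listed ones, but are neither listed nor needed, are in the scene too. What is meant by the carton is not green or purple, and is the larger of those in its own colour.

How it is judged:
On the way, in this order (a step that is already met when the one before it is completed fails the run):
1. the carton is lifted clear of the table by its middle (height (world z) of carton above 0.055 m and contact force between carton and table below 0.05 N and distance between the grasp point and carton below 0.05 m and contact force between the fingers and carton above 0.5 N), for 0.2 s.
2. the carton is laid back down flat on the table and let go (height (world z) of carton below 0.035 m and contact force between the fingers and carton below 0.05 N and angle between carton's own x axis and vertical between 1.5 and 1.64 rad and linear speed of carton below 0.03 m/s), for 0.2 s.
At the end, for the whole second after the job is handed in: The carton stands upright (within 3.5 degrees) and at rest on the tray's floor, between the two jars: its centre within 40 mm of the tray's middle along the tray and 28 mm across it. The jar is in its lower half: the divider inside bears less than 1.5 N, so only the light cup ((angle between carton's own x axis and vertical below 0.06 rad or angle between carton's own x axis and vertical above 3.08 rad) and contact force between divider and anything else below 1.5 N and y of carton in the frame of tray between -0.04 and 0.04 m and x of carton in the frame of tray between -0.028 and 0.028 m and z of carton in the frame of tray between 0.113 and 0.123 m and linear speed of carton below 0.03 m/s and angular speed of carton below 0.1 rad/s); the robot touches nothing.
It fails at once if the carton is dropped or topples (falls faster than 0.7 m/s with no finger on it) (contact force between the fingers and carton below 0.05 N and linear speed of carton above 0.7 m/s).
It fails at once if a jar in the tray is shifted by more than 30 mm or tipped (distance of any of jar_a, jar_b from where it was at the start of the episode above 0.03 m or angle between any of jar_a, jar_b's own z axis and vertical above 0.4 rad).
It fails at once if the oil tin is shifted by more than 30 mm or tipped (distance of oil_tin from where it was at the start of the episode above 0.03 m or angle between oil_tin's own z axis and vertical above 0.4 rad).
It fails at once if the scoop is shifted by more than 40 mm (distance of scoop from where it was at the start of the episode above 0.04 m).
It also fails if it takes over 64 s, if anything falls off the work surface, if the arm or the gripper's body presses on something with over 40 N, if the wrist force passes 120 N, or if a joint passes its speed limit or range.

## Working session

There is one attempt and no reset: what is moved stays moved. The work goes in short steps, Python scripts to look and compute and a shell command to move; the robot and the scene stay as the last step left them, time stands still between calls to the robot, and variables do not carry over. Pictures are saved under pics/ and viewed, at most 10 in all, crops included, and the job is handed in when it is done.

```bash
mkdir -p pics; ls
cat > h.py <<'E'
import numpy as np, cv2
from bench import r
from scipy.spatial.transform import Rotation as R
def cam(n):
    c=r.camera(n); K=np.array(c["camera_matrix"]); a=np.array(c["attitude"],float)
    M=a if a.shape==(3,3) else R.from_quat(a).as_matrix()
    return c["img"],K,M,np.array(c["xyz"])
def ray(K,M,p,uv,z):
    d=M@np.linalg.inv(K)@np.array([uv[0],uv[1],1.]); return p+d*(z-p[2])/d[2]
def proj(K,M,p,X):
    q=K@(M.T@(np.array(X)-p)); return q[:2]/q[2]
def save(n,img): cv2.imwrite("pics/"+n+".png",img[:,:,::-1])
E
python3 - <<'E'
from h import *
s=r.read_state()
print({k:np.round(v,3) for k,v in s.items()})
ims=[]
for n in("scene","top","wrist"):
    img,K,M,p=cam(n); ims.append(img); print(n,p.round(3),K[0,0].round(),M.round(2).tolist())
    for t in("carton","tray","jar_a","oil_tin","scoop"):
        for o in r.outline_of(t,n):
            print(n,t,round(o["score"],2),np.round(o["bbox"]))
    save(n+"0",img)
E
```

```text
pics
{'time': np.float64(0.0), 'joint_positions': array([-1.275,  0.333, -0.065,  1.461,  0.022,  1.35 , -0.088]), 'joint_vel': array([ 0.002, -0.001, -0.001,  0.   , -0.   ,  0.002, -0.001]), 'joint_torque': array([-0.0000e+00, -6.2326e+01,  2.4000e-02, -3.8990e+01, -6.2000e-02,
        4.0000e-02,  0.0000e+00]), 'ee_pos': array([0.196, 0.593, 0.233]), 'eef_rot': array([ 0.159,  0.987, -0.001, -0.   ]), 'ft_force': array([-0.356,  0.746, -0.357]), 'torque': array([-0.024, -0.06 , -0.014]), 'grip_force': np.float64(0.0), 'width': np.float64(0.087)}
scene [1.008 0.241 0.933] 374.0 [[-0.54, 0.69, -0.49], [0.84, 0.45, -0.29], [0.02, -0.57, -0.82]]
scene carton 0.75 [317. 110.  49.  29.]
scene carton 0.71 [246. 128.  50.  62.]
scene carton 0.61 [268. 197.  72.  67.]
scene carton 0.59 [296. 161.  52.  40.]
scene tray 0.69 [412. 269. 132. 121.]
scene jar_a 0.95 [450. 292.  36.  36.]
scene jar_a 0.7 [376. 231.  28.  32.]
scene oil_tin 0.7 [278. 294.  33.  49.]
scene scoop 0.87 [212. 244.  76.  58.]
top [ 0.351 -0.054  1.239] 501.0 [[-0.02, -0.99, 0.12], [-1.0, 0.02, 0.02], [-0.02, -0.12, -0.99]]
top carton 0.91 [388. 173.  98.  35.]
top carton 0.83 [493. 246. 104.  61.]
top carton 0.78 [433. 336.  72.  23.]
top carton 0.77 [393. 241.  68.  25.]
top carton 0.54 [300.  77.  33.  44.]
top carton 0.35 [256. 198.  27.  28.]
top tray 0.96 [211. 193. 150.  84.]
top jar_a 0.83 [162. 177.  29.  30.]
top jar_a 0.69 [255. 200.  26.  26.]
top oil_tin 0.93 [298.  80.  33.  43.]
top scoop 0.9 [409.  96.  92.  39.]
wrist [0.129 0.615 0.384] 282.0 [[0.31, 0.92, 0.24], [0.95, -0.3, -0.08], [-0.0, 0.26, -0.97]]
```

View pics/top0.png

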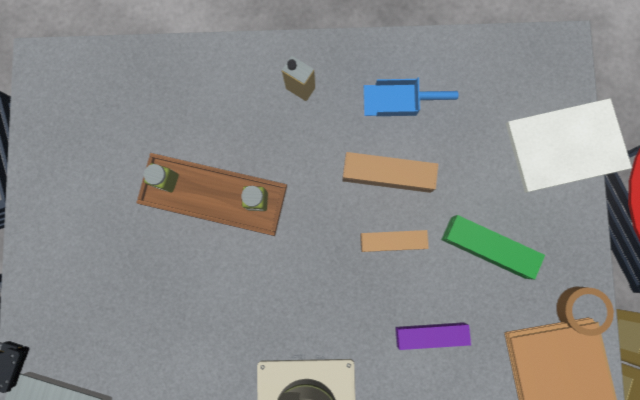

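View pics/scene0.png

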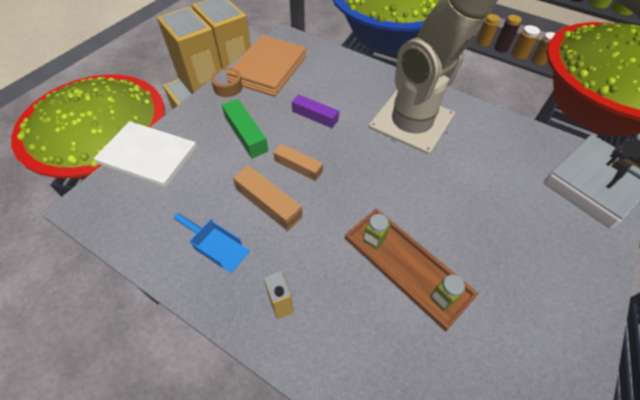

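The brown boxes are the large one at top (388,173) / scene (268,197) and the small one at top (393,241) / scene (296,161). The others are green at (493,246) and purple at (433,336). The large brown one fits the description: brown, and the larger of its colour. Next I'll confirm it with a crop and fit box models in both views.

```bash
cat > fit.py <<'E'
from h import *
from scipy.optimize import minimize
def box(x,y,z0,yaw,L,W,H):
    c,s=np.cos(yaw),np.sin(yaw)
    return np.array([[x+c*a-s*b,y+s*a+c*b,z0+h] for a in(-L/2,L/2) for b in(-W/2,W/2) for h in(0,H)])
def sil(v,pts):
    q=np.array([proj(*v,P) for P in pts],np.float32)
    m=np.zeros((1600,2560),np.uint8); cv2.fillConvexPoly(m,np.int32(cv2.convexHull(q*4+1.5).round()),1)
    return cv2.resize(m.astype(np.float32),(640,400),interpolation=cv2.INTER_AREA)
def fit(views,masks,x0,dims):
    def cost(q):
        c=0
        for v,m in zip(views,masks):
            s=sil(v,box(q[0],q[1],q[3] if len(q)>3 else 0,q[2],*dims)); c+=1-np.minimum(s,m).sum()/np.maximum(s,m).sum()
        return c
    n=len(x0); best=None
    for dy in (0,.15,-.15):
        x=np.array(x0,float); x[2]+=dy
        sx=np.vstack([x]+[x+np.eye(n)[i]*[.03,.03,.15,.02][i] for i in range(n)])
        o=minimize(cost,x,method="Nelder-Mead",options=dict(initial_simplex=sx,maxiter=150,xatol=2e-4,fatol=1e-4))
        if best is None or o.fun<best.fun: best=o
    return best.x.round(4),round(best.fun,3)
E
cat > m.py <<'E'
from fit import *
it,*vt=cam("top"); is_,*vs=cam("scene")
def near(t,c,uv):
    os=r.outline_of(t,c); o=min(os,key=lambda o:np.hypot(*(np.array(o["bbox"][:2])-uv))); return o["mask"].astype(np.float32),o["bbox"]
for name,t,uvt,uvs,dims,yaw in (("carton","carton",(388,173),(268,197),(.22,.062,.062),None),("tray","tray",(211,193),(412,269),(.13,.35,.025),None),
  ("jarL","jar_a",(162,177),(450,292),(.051,.051,.1),0),("jarR","jar_a",(255,200),(376,231),(.051,.051,.1),0),("tin","oil_tin",(298,80),(278,294),(.045,.065,.141),0),("scoop","scoop",(409,96),(212,244),(.23,.083,.05),0)):
    mt,bt=near(t,"top",uvt); ms,bs=near(t,"scene",uvs)
    X=ray(*vt,bt[:2],dims[2]/2)
    (c,wh,ang)=cv2.minAreaRect(cv2.findNonZero(mt.astype(np.uint8)))
    b=cv2.boxPoints((c,wh,ang)); e=max((b[1]-b[0],b[2]-b[1]),key=np.linalg.norm)
    d=ray(*vt,np.array(c)+e/2,.03)-ray(*vt,np.array(c)-e/2,.03); y=np.arctan2(d[1],d[0])-(np.pi/2 if dims[1]>dims[0] else 0)
    if name=="scoop": print(name,X.round(3),ray(*vs,bs[:2],.025).round(3),y); continue
    z0=.008 if "jar" in name else 0
    print(name,fit((vt,vs),(mt,ms),[X[0],X[1],y,z0],dims))
save("crop1",cv2.resize(it[120:290,300:560],None,fx=3,fy=3,interpolation=2))
E
python3 m.py
```

```text
carton (array([ 5.5890e-01, -2.1190e-01, -1.7201e+00,  1.6000e-03]), np.float64(0.06))
tray (array([ 5.1930e-01,  2.2440e-01, -3.3948e+00,  4.0000e-04]), np.float64(0.434))
jarL (array([ 0.5557,  0.3385, -1.8997,  0.0025]), np.float64(0.242))
jarR (array([ 4.9880e-01,  1.1150e-01, -1.5539e+00,  7.0000e-04]), np.float64(0.308))
tin (array([ 7.8840e-01,  1.2000e-03, -3.7836e+00, -1.3700e-02]), np.float64(0.259))
scoop [ 0.752 -0.28   0.025] [ 0.762 -0.25   0.025] -1.5736833602838702
```

View pics/crop1.png

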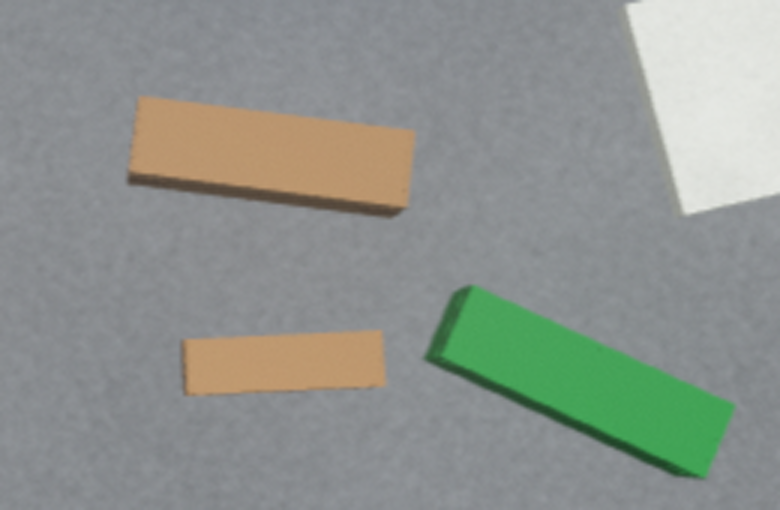

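The crop confirms it: the large brown box at crop (270,155) is the carton, and the small brown one at (285,362) is the decoy. The carton fit is good: both views agree, and the base height comes out at 2 mm. Now I'll refine the tray and plan the first move.

```bash
cat > go.py <<'E'
import sys
from h import *
def go(x,y,z,ang,mod=np.pi):
    """remaining shift in tool axes + turn"""
    s=r.read_state(); Rt=R.from_quat(s["eef_rot"]).as_matrix(); p=np.array(s["ee_pos"])
    a=np.arctan2(Rt[1,0],Rt[0,0]); d=(ang-a+mod/2)%mod-mod/2
    print("t",round(float(s["time"]),2),"p",p.round(4),"toolx ang",a.round(3),"tilt",Rt[:,2].round(3),"shift tool",(Rt.T@(np.array([x,y,z])-p)).round(4),"turn",round(-d,3),"q",np.round(s["joint_positions"],2),"F",np.round(s["ft_force"],1),"T",np.round(s["torque"],2),"w",round(float(s["width"]),4),"g",round(float(s["grip_force"]),1))
if __name__=="__main__": go(*map(float,sys.argv[1:]))
E
python3 go.py .559 -.212 .2 -1.72
python3 - <<'E'
from fit import *
V=[];Ms=[]
for c in("top","scene"):
    im,*v=cam(c); V.append(v); m=r.outline_of("tray",c)[0]["mask"]|0
    # hull of tray pixels, jars' part outside the tray is not in its mask
    h=cv2.convexHull(cv2.findNonZero(m.astype(np.uint8))); z=np.zeros((400,640),np.uint8); cv2.fillConvexPoly(z,h,1); Ms.append(z.astype(np.float32))
print(fit(V,Ms,[.523,.225,-.25,0],(.13,.35,.025)), fit(V[:1],Ms[:1],[.523,.225,-.25],(.13,.35,.025)), fit(V[1:],Ms[1:],[.523,.225,-.25],(.13,.35,.025)))
E
```

```text
t 1.6 p [0.1959 0.5935 0.2336] toolx ang 2.823 tilt [ 0.  0. -1.] shift tool [-0.5973 -0.6511  0.0335] turn 1.401 q [-1.27  0.33 -0.06  1.46  0.02  1.35 -0.09] F [ 0.4 -0.3 -0.3] T [0.02 0.   0.04] w 0.0869 g 0.0
(array([ 0.5191,  0.2237, -0.2518,  0.0009]), np.float64(0.035)) (array([ 0.5193,  0.224 , -0.2506]), np.float64(0.016)) (array([ 0.5181,  0.2243, -0.2514]), np.float64(0.019))
```

```bash
python3 -m pendant '[[0,0,0,0.117],[0,0,0,0.117],[0,0,0,0.117],[0,0,0,0.117],[0,0,0,0.117],[0,0,0,0.117],[0,0,0,0.117],[0,0,0,0.117]]' 1 && python3 -m pendant '[[0,0,0,0.117],[0,0,0,0.117],[0,0,0,0.117],[0,0,0,0.117],[0,0,0,0]]'; python3 go.py .559 -.212 .2 -1.72
```

```text
time: 2.47
ee_pos: [0.1958, 0.5935, 0.2336]
eef_rot: [0.589, 0.808, 0.0, -0.0]
ft_force: [0.0, -0.5, 0.1]
width: 0.0872
grip_force: 0.0
time: 2.88
ee_pos: [0.1958, 0.5936, 0.2336]
eef_rot: [0.761, 0.649, 0.0, -0.0]
ft_force: [-0.4, -0.4, 0.1]
width: 0.0869
grip_force: 0.0
t 2.88 p [0.1958 0.5936 0.2336] toolx ang 1.413 tilt [ 0.  0. -1.] shift tool [-0.7386  0.4851  0.0335] turn -0.008 q [-1.42  0.33  0.12  1.47 -0.04  1.35 -1.45] F [-0.4 -0.4  0.1] T [-0.05  0.05  0.02] w 0.0869 g 0.0
```

```bash
R='x'; python3 -m pendant '[[-0.0308,0.0202,0,0],[-0.0308,0.0202,0,0],[-0.0308,0.0202,0,0],[-0.0308,0.0202,0,0],[-0.0308,0.0202,0,0],[-0.0308,0.0202,0,0],[-0.0308,0.0202,0,0],[-0.0308,0.0202,0,0]]' && python3 -m pendant '[[-0.0308,0.0202,0,0],[-0.0308,0.0202,0,0],[-0.0308,0.0202,0,0],[-0.0308,0.0202,0,0],[-0.0308,0.0202,0,0],[-0.0308,0.0202,0,0],[-0.0308,0.0202,0,0],[-0.0308,0.0202,0,0]]' | head -2 && python3 -m pendant '[[-0.0308,0.0202,0,0],[-0.0308,0.0202,0,0],[-0.0308,0.0202,0,0],[-0.0308,0.0202,0,0],[-0.0308,0.0202,0,0],[-0.0308,0.0202,0,0],[-0.0308,0.0202,0,0],[0,0,0,0]]' | head -2; python3 go.py .559 -.212 .2 -1.72
```

```text
time: 3.55
ee_pos: [0.3188, 0.3238, 0.2337]
eef_rot: [0.757, 0.653, 0.0, -0.0]
ft_force: [1.1, -0.5, 0.9]
width: 0.0872
grip_force: 0.0
time: 4.22
ee_pos: [0.4412, 0.0556, 0.2339]
time: 4.88
ee_pos: [0.5479, -0.1845, 0.2327]
t 4.88 p [ 0.5479 -0.1845  0.2327] toolx ang 1.416 tilt [-0.001 -0.005 -1.   ] shift tool [-0.0253  0.0152  0.0329] turn -0.006 q [-0.53  0.32  0.95  1.63 -0.26  1.33  0.31] F [-0.8 -0.1  0.8] T [-0.13  0.12 -0.01] w 0.0871 g 0.0
```

```bash
python3 -m pendant '[[-0.0253,0.0152,0,-0.006],[0,0,0.03,0],[0,0,0,0],[0,0,0,0]]' | head -2; python3 go.py .559 -.212 .023 -1.72
python3 - <<'E'
from fit import *
im,*v=cam("wrist"); save("wr1",im)
for o in r.outline_of("carton","wrist"):
    m=o["mask"].astype(np.float32); print(o["score"],np.round(o["bbox"]), fit([v],[m],[.559,-.212,-1.72],(.22,.062,.062)),fit([v],[m],[.559,-.212,-1.72,0],(.22,.062,.062)))
E
```

```text
time: 5.22
ee_pos: [0.5582, -0.2039, 0.2026]
t 5.22 p [ 0.5582 -0.2039  0.2026] toolx ang 1.427 tilt [-0.003  0.001 -1.   ] shift tool [-0.0079  0.0024  0.1796] turn 0.006 q [-0.45  0.39  0.92  1.63 -0.32  1.29  0.39] F [-0.3  0.4 -0.1] T [-0.1   0.08 -0.01] w 0.0871 g 0.0
0.83 [237. 308.  50.  17.] (array([ 0.559, -0.212, -1.72 ]), np.float64(1.0)) (array([ 0.559, -0.212, -1.72 ,  0.   ]), np.float64(1.0))
0.74 [324. 194.  68. 200.] (array([ 0.5592, -0.2141, -1.7246]), np.float64(0.135)) (array([ 5.5910e-01, -2.1430e-01, -1.7242e+00, -9.0000e-04]), np.float64(0.135))
0.6 [178. 203.  81. 101.] (array([ 0.559, -0.212, -1.72 ]), np.float64(1.0)) (array([ 0.559, -0.212, -1.72 ,  0.   ]), np.float64(1.0))
0.6 [ 23. 244.  45.  21.] (array([ 0.559, -0.212, -1.72 ]), np.float64(1.0)) (array([ 0.559, -0.212, -1.72 ,  0.   ]), np.float64(1.0))
```

The wrist view agrees with the earlier fit to within 2 mm, so I'll descend.

```bash
python3 -m pendant '[[-0.009,0.0024,0.02,0.005],[0,0,0.03,0],[0,0,0.03,0],[0,0,0.03,0],[0,0,0.03,0],[0,0,0.02,0],[0,0,0.02,0],[0,0,0,0]]' | head -2; python3 go.py .559 -.213 .023 -1.722
```

```text
time: 5.98
ee_pos: [0.5592, -0.2117, 0.0213]
t 5.98 p [ 0.5592 -0.2117  0.0213] toolx ang 1.423 tilt [-0.003  0.002 -1.   ] shift tool [-0.0014  0.     -0.0017] turn 0.003 q [-0.32  0.61  0.79  1.77 -0.51  0.98  0.52] F [-0.8  0.5 -0.9] T [-0.1   0.08 -0.  ] w 0.0869 g 0.0
```

```bash
python3 -m pendant '[[0,0,0,0],[0,0,0,0],[0,0,0,0],[0,0,0,0],[0,0,0,0],[0,0,0,0],[0,0,0,0],[0,0,0,0]]' 0 36; python3 go.py .559 -.213 .023 -1.722
```

```text
time: 6.65
ee_pos: [0.5607, -0.2136, 0.0246]
eef_rot: [0.758, 0.652, 0.001, 0.0]
ft_force: [-1.5, 2.1, 8.5]
width: 0.0616
grip_force: 36.0
t 6.65 p [ 0.5607 -0.2136  0.0246] toolx ang 1.42 tilt [ 0.001  0.    -1.   ] shift tool [ 0.0003 -0.0018  0.0015] turn 0.0 q [-0.32  0.6   0.79  1.77 -0.51  0.98  0.52] F [-1.5  2.1  8.5] T [0.09 0.53 0.02] w 0.0616 g 36.0
```

```bash
python3 -m pendant '[[0,0,-0.01,0],[0,0,-0.015,0],[0,0,-0.02,0],[0,0,-0.02,0],[0,0,-0.015,0],[0,0,0,0],[0,0,0,0],[0,0,0,0]]'; python3 go.py .559 -.213 .023 -1.722; python3 -m pendant '[[0,0,0,0],[0,0,0,0],[0,0,0,0]]'|head -1;python3 go.py .559 -.213 .023 -1.722
```

```text
time: 7.32
ee_pos: [0.5596, -0.2132, 0.1029]
eef_rot: [0.758, 0.652, -0.0, -0.001]
ft_force: [-1.1, 0.4, -5.2]
width: 0.0621
grip_force: 36.0
t 7.32 p [ 0.5596 -0.2132  0.1029] toolx ang 1.42 tilt [-0.001  0.001 -1.   ] shift tool [ 0.0001 -0.0006  0.0799] turn 0.0 q [-0.38  0.5   0.86  1.72 -0.42  1.12  0.46] F [-1.1  0.4 -5.2] T [-0.33  0.12  0.01] w 0.0621 g 36.0
time: 7.57
t 7.57 p [ 0.5597 -0.2135  0.1028] toolx ang 1.42 tilt [-0.001  0.    -1.   ] shift tool [ 0.0004 -0.0007  0.0798] turn 0.0 q [-0.38  0.5   0.86  1.72 -0.42  1.12  0.46] F [ 1.   0.1 -5.7] T [-0.31  0.1  -0.01] w 0.0618 g 36.0
```

The torque change of −0.21 Nm about x points to the jar being at the +y end. I'll confirm by loosening the grip so it dips.

```bash
python3 -m pendant '[[0,0,0,0],[0,0,0,0],[0,0,0,0],[0,0,0,0],[0,0,0,0],[0,0,0,0],[0,0,0,0],[0,0,0,0]]' - 22
python3 - <<'E'
from h import *
a,*v=cam("scene"); b,*v2=cam("wrist")
save("dip",np.vstack([cv2.resize(a[60:300,120:440],None,fx=1.7,fy=1.7)[:300,:540],b[100:400,50:590]]))
for P in ([.576,-.104,.1],[.54,-.32,.1]): print(proj(*v,P),proj(*v2,P))
E
python3 go.py .559 -.213 .023 -1.722
```

```text
time: 8.23
ee_pos: [0.5601, -0.2136, 0.1036]
eef_rot: [0.758, 0.652, 0.0, 0.0]
ft_force: [0.5, 0.5, -5.0]
width: 0.0613
grip_force: 22.0
[293.14493516 205.28294486] [318.0162186   39.82259567]
[238.73521392 162.43941406] [313.60941495 392.25711551]
t 8.33 p [ 0.5601 -0.2136  0.1035] toolx ang 1.42 tilt [ 0.  0. -1.] shift tool [ 0.0004 -0.0012  0.0805] turn 0.0 q [-0.38  0.5   0.86  1.72 -0.42  1.12  0.46] F [-0.4 -0.3 -5.2] T [-0.33  0.09 -0.02] w 0.0618 g 22.0
```

View pics/dip.png

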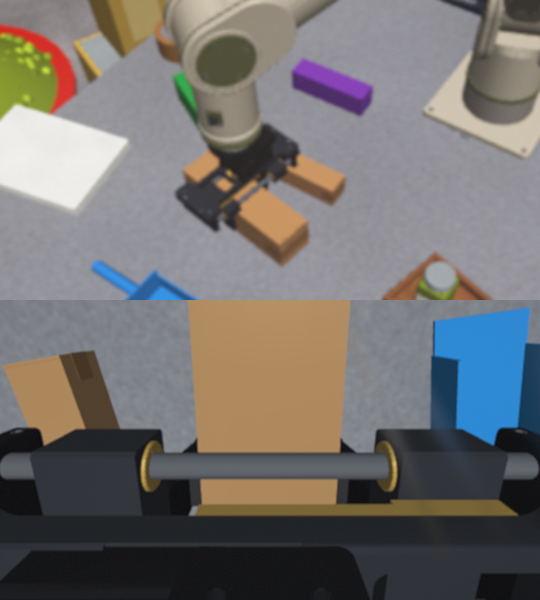

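The picture shows the carton still near level: the +y end is at crop (272,235), and any dip is too small to read. I'll loosen the grip a little within the stated range and measure the pitch by fit.

```bash
cat > pitch.py <<'E'
from fit import *
# fit pitch (positive: +y/+toolx end down) of carton with end faces, via colour mask in the scene and wrist views near predicted silhouette
import sys
def pbox(gp,ang,pitch,off,L=.22,W=.062):
    c,s=np.cos(ang),np.sin(ang); ux=np.array([c*np.cos(pitch),s*np.cos(pitch),-np.sin(pitch)]); uy=np.array([-s,c,0]); uz=np.cross(ux,uy)
    return np.array([gp+ux*(a+off)+uy*b+uz*h for a in(-L/2,L/2) for b in(-W/2,W/2) for h in(-W/2,W/2)])
def run(cams,off,pitches):
    s=r.read_state(); Rt=R.from_quat(s["eef_rot"]).as_matrix(); gp=np.array(s["ee_pos"])-.008*Rt[:,2]; ang=np.arctan2(Rt[1,0],Rt[0,0])
    for n in cams:
        im,*v=cam(n); hsv=cv2.cvtColor(im,cv2.COLOR_RGB2HSV); m=((hsv[...,0]>7)&(hsv[...,0]<20)&(hsv[...,1]>70)&(hsv[...,2]>50)).astype(np.float32)
        res=[]
        for p in pitches:
            q=sil(v,pbox(gp,ang,p,off)); ring=np.clip(cv2.dilate(q,np.ones((15,15)))-q,0,1)
            res.append(((m*q).sum()/q.sum()-(m*ring).sum()/ring.sum(),round(np.degrees(p))))
        print(n,[(round(float(a),3),b) for a,b in sorted(res)[::-1][:4]])
if __name__=="__main__": run(("scene","top"),0,np.radians(np.arange(-60,61,3)))
E
python3 pitch.py
python3 -m pendant '[[0,0,0,0],[0,0,0,0],[0,0,0,0],[0,0,0,0],[0,0,0,0],[0,0,0,0]]' - 20 ;python3 pitch.py; python3 go.py .559 -.213 .023 -1.722
```

```text
scene [(0.682, 0), (0.681, -3), (0.664, 3), (0.652, -6)]
top [(0.255, 3), (0.255, -3), (0.255, 0), (0.253, -6)]
time: 8.93
ee_pos: [0.5601, -0.2136, 0.1035]
eef_rot: [0.758, 0.652, 0.0, -0.0]
ft_force: [0.4, -0.1, -4.0]
width: 0.0618
grip_force: 20.0
scene [(0.681, 0), (0.679, -3), (0.662, 3), (0.65, -6)]
top [(0.256, 3), (0.256, 0), (0.255, -3), (0.252, -6)]
t 9.03 p [ 0.5601 -0.2136  0.1035] toolx ang 1.42 tilt [ 0.  0. -1.] shift tool [ 0.0004 -0.0012  0.0805] turn 0.0 q [-0.38  0.5   0.86  1.72 -0.42  1.12  0.46] F [-0.9 -0.3 -4.6] T [-0.35  0.05 -0.01] w 0.0619 g 20.0
```

```bash
python3 -m pendant '[[0,0,0.015,0],[0,0,0.015,0],[0,0,0.015,0],[0,0,0,0],[0,0,0,0],[0,0,0,0],[0,0,0,0],[0,0,0,0]]' - 17.5 ;python3 pitch.py; python3 go.py .559 -.213 .023 -1.722
```

```text
time: 9.7
ee_pos: [0.5607, -0.2138, 0.0595]
eef_rot: [0.758, 0.652, 0.0, 0.001]
ft_force: [-0.3, 0.1, -4.5]
width: 0.0621
grip_force: 17.5
scene [(0.674, 18), (0.674, 15), (0.673, 21), (0.673, 12)]
top [(0.226, 18), (0.226, 6), (0.225, 21), (0.225, 24)]
t 9.8 p [ 0.5605 -0.2137  0.0591] toolx ang 1.42 tilt [ 0.001  0.    -1.   ] shift tool [ 0.0004 -0.0016  0.0361] turn 0.0 q [-0.35  0.56  0.82  1.75 -0.47  1.04  0.49] F [ 0.1  0.4 -6.1] T [-0.3   0.12  0.05] w 0.0616 g 17.5
```

It dips about 17° at the +y end, which agrees with the torque. The jar is at the +y end. Now I'll lay it down.

```bash
python3 -m pendant '[[0,0,0.008,0],[0,0,0.008,0],[0,0,0.008,0],[0,0,0.006,0],[0,0,0.004,0],[0,0,0.002,0],[0,0,0,0],[0,0,0,0]]' - 17.5 ;python3 pitch.py; python3 go.py .559 -.213 .023 -1.722
```

```text
time: 10.47
ee_pos: [0.5599, -0.2139, 0.0223]
eef_rot: [0.759, 0.652, -0.0, -0.0]
ft_force: [-3.0, -0.1, 5.5]
width: 0.0613
grip_force: 17.5
scene [(0.672, -3), (0.668, 0), (0.663, -6), (0.654, 3)]
top [(0.243, -3), (0.242, 0), (0.24, -6), (0.238, 3)]
t 10.57 p [ 0.5599 -0.2139  0.0223] toolx ang 1.419 tilt [-0.  0. -1.] shift tool [ 0.0007 -0.001  -0.0007] turn -0.0 q [-0.32  0.61  0.79  1.77 -0.51  0.98  0.52] F [-3.2 -0.4  6. ] T [-0.15  0.53  0.01] w 0.0617 g 17.5
```

Level again. Open, wait, rise.

```bash
python3 -m pendant '[[0,0,0,0],[0,0,0,0],[0,0,0,0],[0,0,0,0],[0,0,0,0],[0,0,0,0],[0,0,0,0],[0,0,0,0]]' 1|head -1; python3 -m pendant '[[0,0,-0.02,0],[0,0,-0.03,0],[0,0,-0.04,0],[0,0,-0.04,0],[0,0,-0.03,0],[0,0,0,0],[0,0,0,0],[0,0,0,0]]'
python3 - <<'E'
from fit import *
V=[];Ms=[]
for c,uv in(("top",(388,173)),("scene",(268,197)),("wrist",(324,200))):
    im,*v=cam(c); o=min(r.outline_of("carton",c),key=lambda o:np.hypot(*(np.array(o["bbox"][:2])-uv))); m=o["mask"].astype(np.float32)
    print(c,o["score"],np.round(o["bbox"]),fit([v],[m],[.56,-.214,-1.722],(.22,.062,.062)))
E
python3 go.py .559 -.213 .023 -1.722
```

```text
time: 11.23
time: 11.9
ee_pos: [0.5599, -0.2132, 0.182]
eef_rot: [0.758, 0.652, 0.0, -0.0]
ft_force: [-0.1, -0.1, -0.7]
width: 0.0872
grip_force: 0.0
top 0.7 [390. 174.  99.  37.] (array([ 0.5583, -0.2142, -1.7309]), np.float64(0.812))
scene 0.9 [269. 198.  69.  62.] (array([ 0.5581, -0.2131, -1.7167]), np.float64(0.099))
wrist 0.84 [321. 192.  73. 214.] (array([ 0.5588, -0.2161, -1.7222]), np.float64(0.127))
t 12.2 p [ 0.5598 -0.2136  0.1817] toolx ang 1.42 tilt [-0.001  0.    -1.   ] shift tool [ 0.0005 -0.0006  0.1588] turn 0.0 q [-0.42  0.42  0.92  1.64 -0.35  1.26  0.41] F [-0.   0.1 -0.8] T [-0.14  0.06  0.02] w 0.0871 g 0.0
```

```bash
python3 -m pendant '[[-0.028,0,0,0],[-0.028,0,0,0],[-0.028,0,0.03,0],[0,0,0.03,0],[0,0,0.03,0],[0,0,0.03,0],[0,0,0.03,0],[0,0,0.008,0]]' 1 |head -2;python3 -m pendant '[[0,0,0,0]]'|head -1; python3 go.py .5466 -.297 .023 -1.722
```

```text
time: 12.87
ee_pos: [0.545, -0.2952, 0.0197]
time: 12.95
t 12.95 p [ 0.5459 -0.296   0.0222] toolx ang 1.42 tilt [-0.004  0.001 -1.   ] shift tool [-0.0009  0.0008 -0.0008] turn 0.0 q [-0.17  0.66  0.79  1.71 -0.53  1.01  0.66] F [-0.1  0.3  0.7] T [-0.08  0.02 -0.  ] w 0.0873 g 0.0
```

```bash
python3 -m pendant '[[0,0,0,0],[0,0,0,0],[0,0,0,0],[0,0,0,0],[0,0,0,0],[0,0,0,0],[0,0,0,0],[0,0,0,0]]' 0 22|tail -2; python3 -m pendant '[[0,0,-0.01,0],[0,0,-0.015,0],[0,0,-0.015,0],[0,0,-0.015,0],[0,0,-0.015,0],[0,0,-0.015,0],[0,0,-0.015,0],[0,0,-0.015,0]]'; python3 -c "
from pitch import *
run(('scene',),.083,np.radians(np.arange(-9,100,3)))"
```

```text
width: 0.0619
grip_force: 22.0
time: 14.28
ee_pos: [0.5474, -0.2967, 0.1415]
eef_rot: [0.758, 0.652, 0.0, 0.0]
ft_force: [0.4, 0.1, -4.1]
width: 0.0621
grip_force: 22.0
scene [(0.828, 42), (0.82, 39), (0.812, 36), (0.808, 45)]
```

```bash
python3 -m pendant '[[0,0,-0.015,0],[0,0,-0.018,0],[0,0,-0.018,0],[0,0,-0.018,0],[0,0,-0.018,0],[0,0,-0.018,0],[0,0,-0.018,0],[0,0,-0.015,0]]'|head -2; python3 -m pendant '[[0,0,0,0],[0,0,0,0],[0,0,0,0],[0,0,0,0]]'; python3 -c "
from pitch import *
run(('scene',),.083,np.radians(np.arange(30,130,2)))
im,*v=cam('scene'); save('hang',cv2.resize(im[60:300,120:440],None,fx=2,fy=2))"; python3 go.py .519 .224 .26 -.252 1.5708
```

```text
time: 15.0
ee_pos: [0.5471, -0.2969, 0.2791]
time: 15.33
ee_pos: [0.547, -0.2963, 0.2762]
eef_rot: [0.758, 0.652, -0.0, -0.001]
ft_force: [0.8, -0.0, -5.0]
width: 0.0617
grip_force: 22.0
scene [(0.792, 80), (0.788, 78), (0.765, 82), (0.765, 76)]
t 15.43 p [ 0.5471 -0.2964  0.2765] toolx ang 1.42 tilt [-0.001  0.001 -1.   ] shift tool [ 0.5102 -0.1061  0.0169] turn 0.101 q [-0.27  0.42  0.95  1.44 -0.34  1.45  0.53] F [ 0.6 -0.4 -5.3] T [-0.23  0.08  0.01] w 0.0621 g 22.0
```

View pics/hang.png

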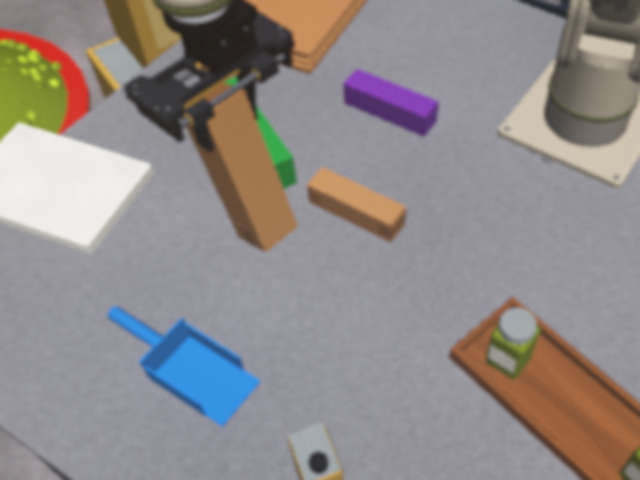

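It hangs jar end down (lower end at crop (265,240)), about 10.5° off vertical and leaning towards +tool x. I'll loosen a little so it settles nearer upright, and raise it to clear the jar.

```bash
python3 -m pendant '[[0,0,-0.02,0.05],[0,0,-0.02,0.051],[0,0,-0.02,0],[0,0,-0.02,0],[0,0,0,0],[0,0,0,0]]' - 17 |head -2; python3 -c "
from pitch import *
run(('scene','top'),.083,np.radians(np.arange(60,110,2)))"; python3 go.py .519 .224 .36 1.319
```

```text
time: 15.93
ee_pos: [0.5476, -0.2971, 0.3573]
scene [(0.686, 80), (0.677, 78), (0.673, 82), (0.661, 76)]
top [(0.191, 78), (0.186, 76), (0.18, 74), (0.177, 80)]
t 16.03 p [ 0.5472 -0.2964  0.3557] toolx ang 1.319 tilt [-0.002  0.001 -1.   ] shift tool [ 0.4969 -0.1571 -0.0037] turn -0.0 q [-0.26  0.41  0.99  1.29 -0.34  1.61  0.42] F [-0.2  0.3 -6.3] T [-0.17  0.17  0.  ] w 0.0619 g 17.0
```

```bash
python3 -m pendant '[[0.0284,-0.0096,0,0],[0.0284,-0.0096,0,0],[0.0284,-0.0096,0,0]]' - 17 |head -2;  python3 -m pendant '[[0.0284,-0.0096,0,0],[0.0284,-0.0096,0,0],[0.0284,-0.0096,0,0],[0.0284,-0.0096,0,0],[0.0284,-0.0096,0,0],[0.0284,-0.0096,0,0],[0.0284,-0.0096,0,0],[0.0284,-0.0096,0,0]]' - 45 |head -2; python3 -m pendant '[[0.027,-0.009,0,0],[0.025,-0.0085,0,0],[0.023,-0.008,0,0],[0.02,-0.007,0,0],[0.017,-0.006,0,0],[0.014,-0.005,0,0],[0.01,-0.003,0,0],[0.006,-0.002,0,0]]' |head -2; python3 -m pendant '[[0.004,-0.001,0,0],[0.002,0,0,0],[0,0,0,0],[0,0,0,0]]' ;  python3 -c "
from pitch import *
run(('scene','top'),.083,np.radians(np.arange(60,120,2)))"; python3 go.py .519 .224 .21 1.319
```

```text
time: 16.28
ee_pos: [0.5399, -0.2062, 0.3555]
time: 16.95
ee_pos: [0.5221, 0.0338, 0.3561]
time: 17.62
ee_pos: [0.5111, 0.1831, 0.3567]
time: 17.95
ee_pos: [0.5124, 0.1869, 0.3576]
eef_rot: [0.791, 0.612, 0.0, 0.0]
ft_force: [-0.8, -0.1, -5.5]
width: 0.0615
grip_force: 45.0
scene [(0.365, 90), (0.363, 92), (0.335, 94), (0.298, 88)]
top [(0.359, 102), (0.355, 104), (0.345, 106), (0.34, 100)]
t 18.05 p [0.5123 0.187  0.3576] toolx ang 1.318 tilt [ 0.  0. -1.] shift tool [ 0.0375 -0.0028  0.1477] turn -0.001 q [-1.11  0.12  0.76  1.49 -0.09  1.56 -0.61] F [-0.1  0.3 -5.1] T [-0.    0.05  0.04] w 0.0616 g 45.0
```

```bash
cat > ov.py <<'E'
from pitch import *
import sys
s=r.read_state(); Rt=R.from_quat(s["eef_rot"]).as_matrix(); gp=np.array(s["ee_pos"])-.008*Rt[:,2]; ang=np.arctan2(Rt[1,0],Rt[0,0])
im,*v=cam("scene"); im=im.copy(); big=cv2.resize(im,None,fx=3,fy=3,interpolation=2)
pts=pbox(gp,ang,np.radians(float(sys.argv[2])),.083); q=[proj(*v,P)*3+1 for P in pts]
for i in range(8):
    for j in range(i):
        if bin(i^j).count("1")==1: cv2.line(big,tuple(np.int32(q[i])),tuple(np.int32(q[j])),(255,0,255),1)
c=np.mean(q,0).astype(int); save(sys.argv[1],big[max(0,c[1]-250):c[1]+280,c[0]-300:c[0]+300])
E
python3 ov.py ov1 90
```

```text
(no output)
```

View pics/ov1.png

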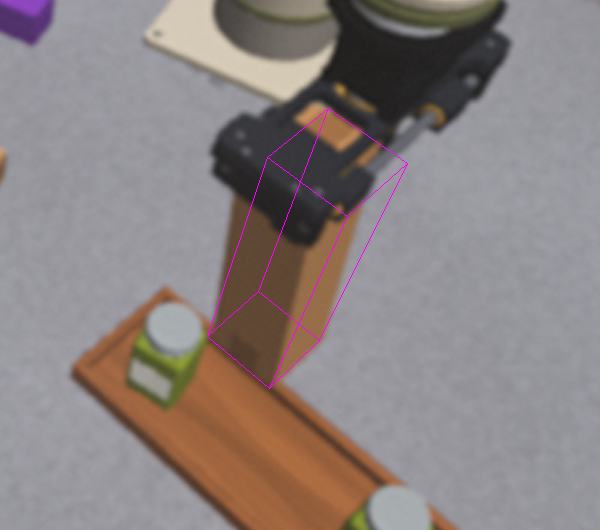

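The overlay in crop (210–320, 335–388) shows the lower end directly under the grip, and the wrist torque is near zero. So the carton hangs within a few degrees of upright. I'll centre it over the tray and lower to about 10 mm above the floor.

```bash
python3 -m pendant '[[0.004,0,0,0],[0.007,-0.001,0,0],[0.009,-0.001,0,0],[0.008,-0.001,0,0],[0.006,0,0,0],[0.003,0,0,0],[0,0,0.01,0],[0,0,0.02,0]]' - 45 |head -2;  python3 -m pendant '[[0,0,0.025,0],[0,0,0.025,0],[0,0,0.025,0],[0,0,0.02,0],[0,0,0.014,0],[0,0,0.01,0],[0,0,0.005,0],[0,0,0,0]]'; python3 go.py .519 .224 .193 1.319; python3 ov.py ov2 90
python3 - <<'E'
from pitch import *
s=r.read_state(); Rt=R.from_quat(s["eef_rot"]).as_matrix(); gp=np.array(s["ee_pos"])-.008*Rt[:,2]; ang=np.arctan2(Rt[1,0],Rt[0,0])
for c in("scene","top"):
    im,*v=cam(c)
    for o in r.outline_of("carton",c):
        u=proj(*v,gp-[0,0,.083])
        if np.hypot(*(np.array(o["bbox"][:2])-u))>50: continue
        m=o["mask"]; print(c,o["score"],np.round(o["bbox"]),u.round())
        # lower 100 mm only, clear of the gripper
        res=[]
        for p in np.radians(np.arange(74,110,2)):
            L=pbox(gp,ang,p,.143,L=.1); q=sil(v,L); ring=np.clip(cv2.dilate(q,np.ones((9,9)))-q,0,1)
            lowring=ring*(np.arange(400)[:,None]>proj(*v,L.mean(0))[1]-5)
            res.append((round(float((m*q).sum()/q.sum()-(m*lowring).sum()/lowring.sum()),3),round(np.degrees(p))))
        print(sorted(res)[::-1][:5])
E
```

```text
time: 18.77
ee_pos: [0.5195, 0.2246, 0.3285]
time: 19.43
ee_pos: [0.518, 0.2241, 0.2026]
eef_rot: [0.79, 0.613, -0.001, 0.0]
ft_force: [0.2, -0.8, -4.5]
width: 0.0617
grip_force: 45.0
t 19.43 p [0.518  0.2241 0.2026] toolx ang 1.319 tilt [-0.001 -0.001 -1.   ] shift tool [0.0002 0.001  0.0096] turn -0.0 q [-1.1   0.25  0.72  1.7  -0.17  1.25 -0.59] F [ 0.2 -0.8 -4.5] T [-0.11  0.15 -0.08] w 0.0617 g 45.0
scene 0.7 [414. 239.  42.  77.] [418. 244.]
[(0.719, 90), (0.641, 88), (0.6, 92), (0.536, 86), (0.446, 84)]
top 0.71 [205. 188.  39.  38.] [200. 187.]
[(0.777, 90), (0.754, 92), (0.686, 94), (0.663, 96), (0.64, 98)]
```

View pics/ov2.png

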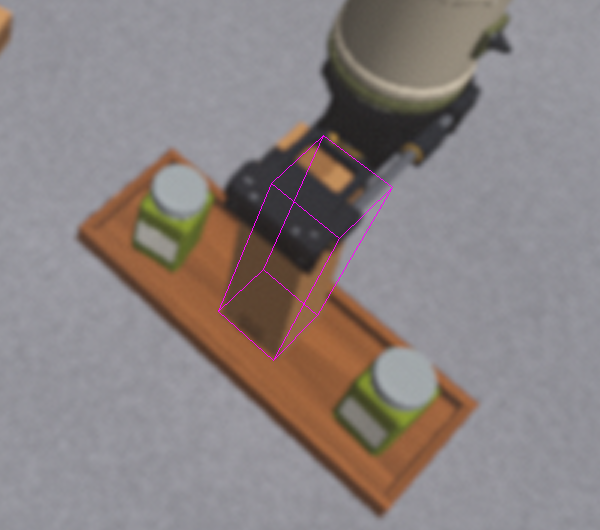

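The carton is upright to within about 2° and centred between the jars, with its bottom corner at crop (275,358). Now I'll set it down with a light grip.

```bash
python3 -m pendant '[[0,0,0.003,0],[0,0,0.003,0],[0,0,0.002,0],[0,0,0.002,0],[0,0,0.001,0],[0,0,0.001,0],[0,0,0,0],[0,0,0,0]]' - 20; python3 go.py .519 .224 .193 1.319
```

```text
time: 20.35
ee_pos: [0.5196, 0.2268, 0.1943]
eef_rot: [0.79, 0.613, 0.003, -0.001]
ft_force: [-2.4, 3.9, 15.8]
width: 0.062
grip_force: 20.0
t 20.35 p [0.5196 0.2268 0.1943] toolx ang 1.32 tilt [ 0.003  0.005 -1.   ] shift tool [-0.0029  0.0001  0.0013] turn 0.001 q [-1.1   0.26  0.72  1.71 -0.19  1.23 -0.59] F [-2.4  3.9 15.8] T [ 0.96  1.14 -0.03] w 0.062 g 20.0
```

```bash
python3 -m pendant '[[0,0,0,0],[0,0,0,0],[0,0,0,0],[0,0,0,0],[0,0,0,0],[0,0,0,0]]' - 6; python3 ov.py ov3 90
```

```text
time: 20.85
ee_pos: [0.5191, 0.2255, 0.1929]
eef_rot: [0.79, 0.613, 0.002, -0.0]
ft_force: [-0.2, 1.6, 5.0]
width: 0.0618
grip_force: 6.0
```

View pics/ov3.png

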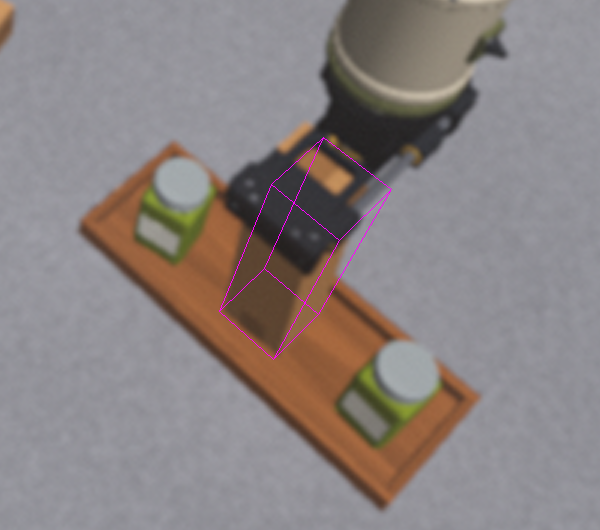

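The carton is standing on the floor with its lower corner at (275,357), and all the force has eased. I'll open and rise straight up.

```bash
python3 -m pendant '[[0,0,0,0],[0,0,0,0],[0,0,0,0],[0,0,0,0],[0,0,0,0],[0,0,0,0]]' 1|head -2; python3 -m pendant '[[0,0,-0.01,0],[0,0,-0.02,0],[0,0,-0.03,0],[0,0,-0.03,0],[0,0,-0.03,0],[0,0,-0.02,0],[0,0,0,0],[0,0,0,0]]'
python3 - <<'E'
from fit import *
V=[];Ms=[]
for c,uv in(("top",(205,185)),("scene",(418,240))):
    im,*v=cam(c)
    if c=="scene": save("end",cv2.resize(im[120:360,300:560],None,fx=2.2,fy=2.2))
    o=min(r.outline_of("carton",c),key=lambda o:np.hypot(*(np.array(o["bbox"][:2])-uv))); m=o["mask"].astype(np.float32)
    print(c,o["score"],np.round(o["bbox"]),fit([v],[m],[.519,.225,-.25],(.062,.062,.22)))
E
```

```text
time: 21.4
ee_pos: [0.5184, 0.2244, 0.1915]
time: 22.07
ee_pos: [0.5189, 0.2245, 0.333]
eef_rot: [0.79, 0.613, 0.001, 0.0]
ft_force: [0.0, 0.4, -0.9]
width: 0.0871
grip_force: 0.0
top 0.96 [198. 187.  54.  47.] (array([ 0.5184,  0.2249, -0.2325]), np.float64(0.057))
scene 0.73 [417. 244.  56.  64.] (array([ 0.5143,  0.2265, -0.2049]), np.float64(0.068))
```

View pics/end.png

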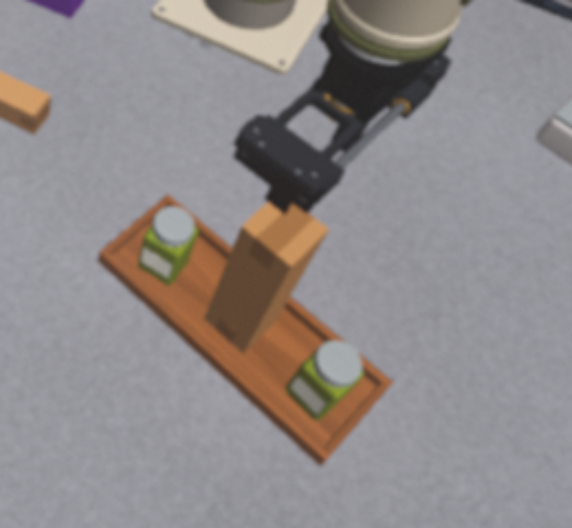

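The carton stands upright at crop (265,280) in the middle of the tray. Both jars are in place, and the gripper is clear above it. Handing in.

```bash
python3 -c "
from bench import r
print(r.close_job())"
```

```text
the job is handed in; nothing more can be done
None
```

The carton stands upright, jar end down, within about 5 mm of the middle of the tray; both jars are in place and the gripper is clear, and I handed the job in at about 22 s of the 64 s allowed (no verdict was shown).

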